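# Refit the speed controller's dial knob

## Robot

A 7-joint arm with a two-finger parallel gripper is mounted at the origin on a cart in front of the work surface, level with it; the furniture and walls round the work are solid. World frame = base frame: x ahead of the robot, y to its left, z up, the work surface at z = 0. Lengths are in m, angles in rad, forces in N, time in s.
With the tool pointing down it reaches from about 0.4 to 0.85 m from the base axis. Payload 4.5 kg.
Tool frame: the origin (TCP) lies where the fingers leave the gripper's body, on its centre line; the fingertips stand 64 mm ahead of it and the grasp point (between the pads) lies 45 mm ahead of it; z points along the fingers, y is the line along which they close (so a half turn about z gives the same grasp; the last joint's range is limited). The gripper opens to 88 mm and grips with 3 to 60 N. Pads are 18 mm wide; open, the fingers measure 123 mm over their backs; the gripper's body (75 mm by 187 mm) begins 45 mm behind the grasp point.
Start: joints at [-1.122, 0.689, -0.195, 1.565, 0.157, 0.902, -0.215], TCP at [0.252, 0.572, 0.303] pointing down, gripper open.
Joint ranges: [-3.01, 3.01], [-0.46, 2.08], [-1.47, 1.51], [0.13, 2.56], [-1, 4.14], [0.04, 2.09], [-2.66, 2.66]. Speed limits (rad/s): [2.57, 2.57, 3.14, 3.14, 3.14, 3.14, 3.14].

## Interface

Orientations are given as a unit quaternion [x, y, z, w].
In Python, from plant import r gives the robot as it stands.
- The arm moves only by the tool play_rows, never from a script. Its arguments are lists of equal length, an entry for each row: "translation": the shift along the tool's x, y, z in m, a list of three; "delta_rot": the turn, a rotation vector about the tool's x, y, z in degrees, a list of three; "grip": the opening, from -1 (shut) to 1 (fully open). In form: {"translation": [[x, y, z], ...], "delta_rot": [[rx, ry, rz], ...], "grip": [grip, ...]}. A call has 1 to 20 rows; each row shifts and turns the commanded pose from where the row before left it, along the tool's axes as they then stand; what a row does not reach is not made up. A row lasts 1/8 s, in which the tool goes at most 62.5 mm and 10.7 degrees, less where a joint would pass 70% of its speed; a pose out of reach is approached as far as the arm can. A call with a gripper value outside its range is refused whole. The fingers move at their own pace and stop on an object; "squeeze" is the grip in N (left out, the last holds). Time passes only in rows, so rows that do not move let the fingers close. It gives the time, the measured TCP pose, the force, the opening and the grip force at its end, in the units of the state.
- r.get_state(): the state, without advancing time (a new reading comes with each control period).
- r.snapshot(name): name is "scene" or "top" or "wrist"; returns the picture (400x640x3 uint8, blue, green, red); there is no depth.
- r.get_calibration(name): a dict with "intrinsics" (3x3 intrinsics, pixels), "eye" and "rotation" of the camera in the world. Camera axes: x right, y up, looking along -z (the intrinsics and any distortion apply to the point x, -y, -z); pixel columns grow to the right and rows downward; lengths in m; the calibration is good to about 2 mm. A picture is of the moment at which its call begins: read the wrist's pose just before it. get_calibration takes no time and is no camera call; for the wrist camera it gives the pose at the moment of the call.
- r.finish_job(): hands the job in; it is judged then, once.
Trained networks look in the newest picture that a camera, given by its name, has taken for a name from the list of things; names that differ only in an ending like _2 or _b are one class to them, and where a whole thing is asked for, a point or a joint stands for the part that bears it (a point fixed in the world has none). Each returns a list of dicts, best first, with "confidence" (0 to 1); they miss things now and then, are a little off and sometimes report something else, mostly with a low value. They report only what shows in the picture. A call takes as long as a camera call. They do not tell look-alikes from the thing itself.
- r.look_for(camera, target): "point" ([x, y, z] in m, in world coordinates, good to about 4 mm: the middle of the surface that is visible of it).
- r.silhouettes(camera, target): "pixels" (400x640 bool, what is visible of it).
The state is a dict: "clock": time; "q": joint angles; "qd": joint speeds; "joint_torque": joint torques, N m; "tool_pos": TCP position; "eef_rot": TCP orientation; "contact_force": force on the tool from outside, world axes, zero at the start; "moment": the same for the moment, N m; "opening": opening from 0.0 (shut) to 1.0 (fully open); "finger_force": force on a finger pad.
Only numpy, scipy, OpenCV 4.12 (cv2) and the standard library are available. Lean on these libraries where they do the work, as an engineer would, in place of code of your own. Each camera call takes 0.05 s, during which the arm holds its last target. There are 200 camera calls.

## Task

The dial knob has come off the unplugged speed controller. Put it back on its D-shaped spindle, flat to flat, and push it straight down until it snaps fully home, then pull straight up on it with about 12 N to prove that it holds. Finally turn it anticlockwise to its low stop, so that the machine will start slow, and leave it there without disturbing the tools around.

Things in the scene. Friction and masses are not known exactly. Their poses are not given: they have to be found in the camera images.
- knob: loose black dial knob, 60 g: hollow drum 49 mm across, 22 mm high, with a pointer bar on top (z 22 to 42 mm, 14 mm thick in y, 46 mm long in x). Origin: centre of the drum's underside, which stands on the table at first; z up. +x runs along the bar to its pointed end, with a white line; the other end is blunt. Grip the bar by its long sides from above.
- knob_bore (a point): centre of the mouth of the D bore in the knob's underside, 3 mm above the knob's origin, axes as the knob's. Bore 13.2 mm across and 15 mm deep, its flat 2.8 mm from the axis on the +x side, under the bar's pointed end.
- controller: fixed grey box 150 mm (x) x 110 mm (y) with an aluminium panel on top, 56 mm high. Origin: centre of its underside; x points from the dial end to the rocker switch end. The dial's axis lies 25 mm from the origin toward -x, amid a scale of ticks that grow from low clockwise to high. A brass bush 16 mm across, 4 mm high, surrounds the spindle's foot.
- spindle_seat (a point): point on the dial's axis at the flat top of the bush, 60 mm above the table, where the mouth of the knob's bore comes to rest. z up; turns with the spindle: +x points out of the middle of the spindle's flat.
- spindle_tip (a point): centre of the top of the brass D-shaped spindle, 14.5 mm above spindle_seat, same axes. Spindle 12 mm across, its flat 2.5 mm from the axis; the top 1.5 mm is chamfered by 0.8 mm. The knob goes on one way round only, to about 0.07 rad and 0.5 mm sideways.
- spindle (a joint): angle of the spindle in rad: 0 at the low stop, growing clockwise seen from above, 4.71 at the high stop; stays where left, turns with about 0.05 N m. The fitted knob drives it with up to 0.15 rad of play either way. At 0 the flat faces 2.356 rad anticlockwise from the controller's x axis.
- barb_a: spring barb on the spindle's +y side: a 3 mm wide steel wedge, 2.8 mm proud of the shaft, 8 mm above spindle_seat; origin at spindle_seat. As the knob is pushed on (8 to 16 N, in jerks) both barbs give way, then spring out over lips in its bore in the last 3 mm. Then the knob has 1 to 2 mm of play up and down and holds against 20 N; they touch it only when it is pulled up.
- barb_b: the same barb on the -y side
- pencil: red flat carpenter pencil, 15 x 161 x 8 mm, lying on the table nearer the robot; a bystander. Origin: centre of its underside.
- spanner: flat grey open-end spanner, 44 x 205 x 6 mm, lying farther away; a bystander. Origin: centre of its underside.
- screwdriver: blue-handled screwdriver, 27 x 185 x 25 mm, lying farther away; a bystander. Origin: centre of its underside.
Things that resemble listed ones, but are neither listed nor needed, are in the scene too. Of the things that look like the controller, the larger one is meant.

How it is judged:
On the way, in this order (a step that is already met when the one before it is completed fails the run):
1. the knob is snapped home on the spindle (z of knob in the frame of spindle_seat below -0.0014 m and horizontal distance between knob and spindle_seat below 0.0025 m and angle between the x axis of knob and the x axis of spindle_seat, either way round below 0.3 rad), for 0.2 s.
2. the fitted knob is pulled up against the barbs with about 10 N or more in all, and holds (z of knob in the frame of spindle_seat below 0.001 m and contact force between any of barb_a, barb_b and knob above 5 N), for 0.2 s.
3. the dial is turned anticlockwise to its low stop (value of joint spindle below 0.2 rad), for 0.1 s.
At the end, for the whole second after the job is handed in: the knob sits on the spindle, snapped home (within 1.6 mm of its seat, 2.5 mm of the axis, level to 0.1 rad, its flat along the spindle's to 0.3 rad), the spindle within 0.2 rad of its low stop, the knob released and at rest (all of step 1 and angle between knob's own z axis and vertical below 0.1 rad and value of joint spindle below 0.2 rad and linear speed of knob below 0.01 m/s); the robot touches nothing.
It fails at once if a tool beside the work is moved by more than 30 mm (distance of any of pencil, spanner, screwdriver from where it was at the start of the episode above 0.03 m).
It also fails if it takes over 54 s, if anything falls off the work surface, if the arm or the gripper's body presses on something with over 40 N, if the wrist force passes 120 N, or if a joint passes its speed limit or range.

## Working session

There is one attempt and no reset: what is moved stays moved. The work goes in short steps, Python scripts to look and compute and a tool call to move; the robot and the scene stay as the last step left them, time stands still between calls to the robot, and variables do not carry over. Pictures are saved under pics/ and viewed, at most 10 in all, crops included, and the job is handed in when it is done.

Besides the shell and the picture viewer there is one more tool, called after "Request:" as name(argument=value, ...) on one line, values as JSON. play_rows: Moves the arm, as the interface text tells. Its arguments: {"type":"object","properties":{"translation":{"type":"array","items":{"type":"array","items":{"type":"number"}}},"delta_rot":{"type":"array","items":{"type":"array","items":{"type":"number"}}},"grip":{"type":"array","items":{"type":"number"}},"squeeze":{"type":"number"}},"required":["translation","delta_rot","grip"]}

```bash
mkdir -p pics; ls; cat > h.py <<'E'
import numpy as np, cv2
from plant import r
from scipy.spatial.transform import Rotation as R
def proj(c,p):
    v=(np.asarray(p)-c["eye"])@np.asarray(c["rotation"]); q=np.asarray(c["intrinsics"])@[v[0],-v[1],-v[2]]; return q[:2]/q[2]
def ray(c,u,v):
    d=np.linalg.inv(c["intrinsics"])@[u,v,1]; d=np.asarray(c["rotation"])@[d[0],-d[1],-d[2]]; return np.asarray(c["eye"]),d/np.linalg.norm(d)
def onz(c,u,v,z):
    e,d=ray(c,u,v); return e+d*(z-e[2])/d[2]
def tri(c1,p1,c2,p2):
    e1,d1=ray(c1,*p1);e2,d2=ray(c2,*p2); t=np.linalg.lstsq(np.c_[d1,-d2],e2-e1,rcond=None)[0]
    a,b=e1+t[0]*d1,e2+t[1]*d2; return (a+b)/2,np.linalg.norm(a-b)
E
python3 - <<'E'
from h import *
np.set_printoptions(precision=4,suppress=True)
s=r.get_state();print(s)
for n in ["scene","top"]:
    cv2.imwrite(f"pics/{n}0.png",r.snapshot(n)); c=r.get_calibration(n); print(n,c)
    for t in ["knob","controller","spindle_tip","pencil","spanner","screwdriver"]:
        for o in r.look_for(n,t): print(t,o["confidence"],np.array(o["point"]),proj(c,o["point"]))
E
```

```text
pics
{'clock': 0.0, 'q': array([-1.1222,  0.69  , -0.1945,  1.5663,  0.1573,  0.9025, -0.2151]), 'qd': array([-0.0014,  0.0012, -0.001 ,  0.0007,  0.0002, -0.0007,  0.0002]), 'joint_torque': array([  0.0008, -52.7562,  -1.2664, -15.3421,  -0.0526,   0.0066,
         0.0002]), 'tool_pos': array([0.2517, 0.5715, 0.3019]), 'eef_rot': array([ 0.2059,  0.9786, -0.0009, -0.0001]), 'contact_force': array([0.5238, 0.6852, 0.3976]), 'moment': array([ 0.0454, -0.0354,  0.003 ]), 'finger_force': 0.0, 'opening': 1.0016735405343387}
scene {'intrinsics': array([[361.5039,   0.    , 323.9079],
       [  0.    , 361.5039, 199.1086],
       [  0.    ,   0.    ,   1.    ]]), 'eye': array([ 0.0853, -0.5647,  0.7019]), 'rotation': array([ 0.3181, -0.1642, -0.425 ,  0.8314])}Traceback (most recent call last):
  File "<stdin>", line 7, in <module>
  File "h.py", line 5, in proj
    v=(np.asarray(p)-c["eye"])@np.asarray(c["rotation"]); q=np.asarray(c["intrinsics"])@[v[0],-v[1],-v[2]]; return q[:2]/q[2]
      ~~~~~~~~~~~~~~~~~~~~~~~~^~~~~~~~~~~~~~~~~~~~~~~~~~
ValueError: matmul: Input operand 1 has a mismatch in its core dimension 0, with gufunc signature (n?,k),(k,m?)->(n?,m?) (size 4 is different from 3)
```

```bash
sed -i 's/@np.asarray(c\["rotation"\]);/@R.from_quat(c["rotation"]).as_matrix();/; s/d=np.asarray(c\["rotation"\])@/d=R.from_quat(c["rotation"]).as_matrix()@/' h.py
python3 - <<'E'
from h import *
np.set_printoptions(precision=4,suppress=True)
for n in ["scene","top"]:
    im=r.snapshot(n); cv2.imwrite(f"pics/{n}0.png",im); c=r.get_calibration(n); print(n,c)
    for t in ["knob","controller","spindle_tip","pencil","spanner","screwdriver"]:
        for o in r.look_for(n,t): print(t,round(o["confidence"],2),np.array(o["point"]),proj(c,o["point"]))
a=np.vstack([cv2.imread("pics/scene0.png"),cv2.imread("pics/top0.png")]);cv2.imwrite("pics/both0.png",cv2.resize(a,(480,600),interpolation=cv2.INTER_AREA))
E
```

```text
scene {'intrinsics': array([[361.5039,   0.    , 323.9079],
       [  0.    , 361.5039, 199.1086],
       [  0.    ,   0.    ,   1.    ]]), 'eye': array([ 0.0853, -0.5647,  0.7019]), 'rotation': array([ 0.3181, -0.1642, -0.425 ,  0.8314])}
knob 0.62 [ 0.5475 -0.3081  0.0176] [349.3143 227.3475]
controller 0.95 [ 0.434  -0.1336  0.056 ] [260.3098 213.6545]
controller 0.66 [ 0.3946 -0.3309  0.0399] [318.8859 273.3357]
pencil 0.66 [ 0.3533 -0.1364  0.0082] [239.9266 249.5067]
spanner 0.71 [ 0.7505 -0.1723  0.0043] [348.0511 162.2136]
screwdriver 0.87 [ 0.7024 -0.3249  0.0174] [387.3855 191.9248]
top {'intrinsics': array([[374.5004,   0.    , 320.922 ],
       [  0.    , 374.5004, 201.6009],
       [  0.    ,   0.    ,   1.    ]]), 'eye': array([ 0.4942, -0.2236,  0.9178]), 'rotation': array([ 0.0114, -0.0247, -0.7004,  0.7132])}
knob 0.81 [ 0.5572 -0.3024  0.0222] [347.0302 195.0089]
controller 0.97 [ 0.4052 -0.3221  0.0438] [355.408  259.8069]
controller 0.73 [ 0.4508 -0.1195  0.0526] [268.0254 238.8335]
pencil 0.68 [ 0.3509 -0.1343  0.0048] [275.5668 279.5727]
pencil 0.41 [ 0.5567 -0.3048  0.0209] [347.976  195.2723]
spanner 0.79 [ 0.7515 -0.1675  0.0059] [292.8847 115.7619]
screwdriver 0.9 [ 0.7096 -0.3177  0.0181] [354.0344 132.7543]
```

View pics/top0.png

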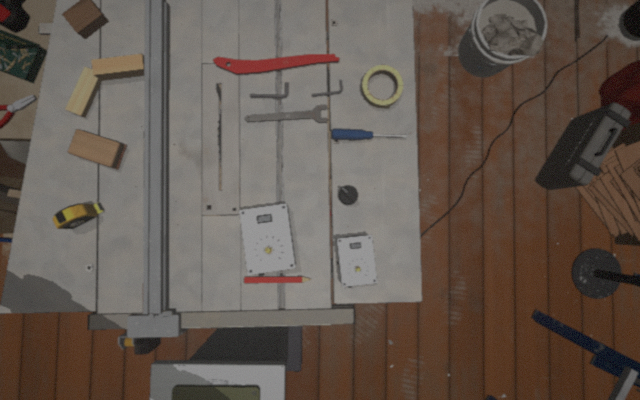

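View pics/scene0.png

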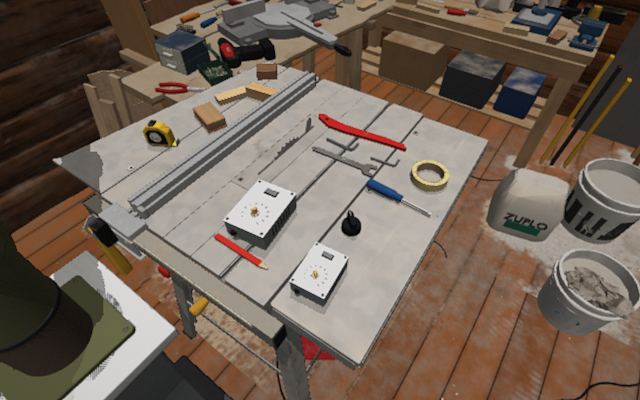

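```bash
python3 - <<'E'
from h import *
np.set_printoptions(precision=4,suppress=True)
t=cv2.imread("pics/top0.png");s=cv2.imread("pics/scene0.png")
f=lambda im,u,v,w,h:cv2.resize(im[v-h:v+h,u-w:u+w],(400,300),interpolation=cv2.INTER_CUBIC)
cv2.imwrite("pics/crop1.png",np.vstack([np.hstack([f(t,268,239,48,36),f(t,347,195,24,18)]),np.hstack([f(s,260,213,48,36),f(s,350,225,24,18)])]))
s=r.get_state();c=r.get_calibration("wrist");print(c)
T=R.from_quat(s["eef_rot"]);print(T.as_matrix());print("cam in tool",T.inv().apply(c["eye"]-s["tool_pos"]),(T.inv()*R.from_quat(c["rotation"])).as_matrix())
E
```

```text
{'intrinsics': array([[323.1145,   0.    , 323.84  ],
       [  0.    , 323.1145, 205.0989],
       [  0.    ,   0.    ,   1.    ]]), 'eye': array([0.1794, 0.6033, 0.384 ]), 'rotation': array([-0.1292, -0.0839,  0.5393,  0.8279])}
[[-0.9152  0.4029  0.0001]
 [ 0.4029  0.9152  0.0001]
 [-0.      0.0002 -1.    ]]
cam in tool [ 0.0789 -0.0006 -0.0812] [[-0.0014  0.9525  0.3045]
 [ 1.      0.0012  0.001 ]
 [ 0.0006  0.3045 -0.9525]]
```

View pics/crop1.png

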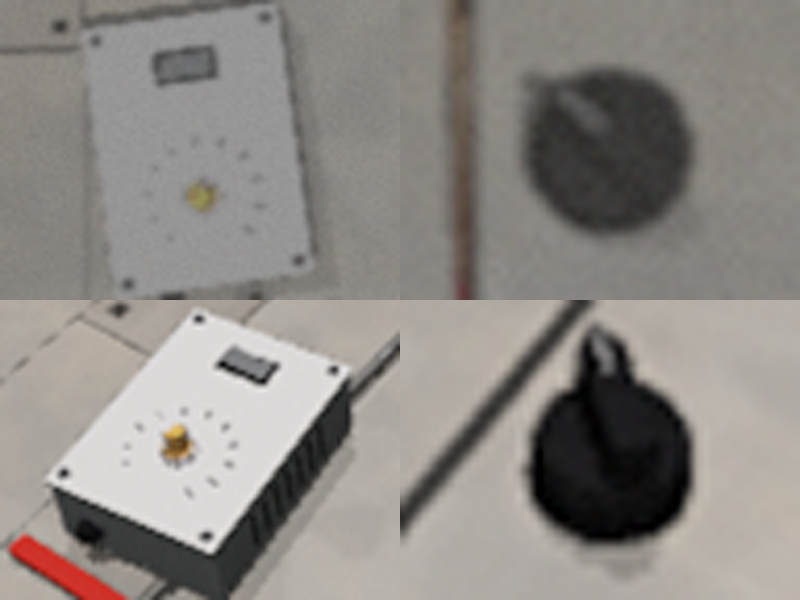

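The crop shows the larger controller at top pixel (268,239), dial at about (268,250), and rocker at the far end. The look-alike small box is at (355,260). The knob is the only black dial, at top (347,195) / scene (350,225), with its white-lined end toward upper left. So I choose the big box and that knob. I'll go to the controller first with the wrist camera.

Request:
play_rows(translation=[[-0.0448,-0.031,0],[-0.0448,-0.031,0],[-0.0448,-0.031,0],[-0.0448,-0.031,0],[-0.0448,-0.031,0],[-0.0448,-0.031,0],[-0.0448,-0.031,0],[-0.0448,-0.031,0],[-0.0134,-0.0533,0.005],[-0.0134,-0.0533,0.005],[-0.0134,-0.0533,0.005],[-0.0134,-0.0533,0.005],[-0.0134,-0.0533,0.005],[-0.0134,-0.0533,0.005]], delta_rot=[[0,0,0],[0,0,0],[0,0,0],[0,0,0],[0,0,0],[0,0,0],[0,0,0],[0,0,0],[0,0,0],[0,0,0],[0,0,0],[0,0,0],[0,0,0],[0,0,0]], grip=[1,1,1,1,1,1,1,1,1,1,1,1,1,1])

```text
clock: 2.55
tool_pos: [0.4245, -0.1262, 0.2728]
eef_rot: [0.206, 0.979, 0.0, 0.001]
contact_force: [0.3, -0.9, -0.1]
opening: 0.998
finger_force: 0.0
```

Request:
play_rows(translation=[[0,0,0],[0,0,0],[0,0,0],[0,0,0],[0,0,0],[0,0,0],[0,0,0],[0,0,0],[0,0,0],[0,0,0]], delta_rot=[[0,0,10],[0,0,10],[0,0,10],[0,0,10],[0,0,10],[0,0,10],[0,0,10],[0,0,10],[0,0,10],[0,0,0]], grip=[1,1,1,1,1,1,1,1,1,1])

```text
clock: 3.8
tool_pos: [0.4249, -0.1243, 0.2728]
eef_rot: [0.837, 0.547, 0.0, 0.0]
contact_force: [0.0, 0.0, -0.8]
opening: 1.003
finger_force: 0.0
```

```bash
python3 - <<'E'
from h import *
np.set_printoptions(precision=4,suppress=True)
c=r.get_calibration("wrist");im=r.snapshot("wrist");cv2.imwrite("pics/w1.png",im)
import pickle;pickle.dump(c,open("w1.pkl","wb"))
s=r.get_state();print(s["clock"],s["q"],s["tool_pos"],np.degrees(np.arctan2(*R.from_quat(s["eef_rot"]).as_matrix()[[1,0],0])))
for t in ["knob","controller","spindle_tip","spindle"]:
    for o in r.look_for("wrist",t): print(t,round(o["confidence"],2),np.array(o["point"]),proj(c,o["point"]))
cv2.imwrite("pics/w1b.png",im)
E
```

```text
3.85 [ 0.0592  0.521   0.1848  2.1393 -0.193   0.4962 -0.021 ] [ 0.4248 -0.1243  0.2728] 66.44637189950934
knob 0.94 [ 0.5558 -0.2946  0.0221] [487.4066 267.4799]
controller 0.9 [ 0.4567 -0.1114  0.0573] [349.5142 162.6923]
controller 0.88 [ 0.408  -0.3025  0.0405] [372.2115 326.7628]
spindle_tip 0.45 [ 0.4276 -0.1197  0.0725] [324.3689 187.0554]
spindle_tip 0.42 [ 0.3895 -0.3244  0.0535] [365.6595 354.3924]
spindle 0.69 [ 0.4259 -0.1212  0.0761] [323.3085 190.3134]
spindle 0.44 [ 0.3871 -0.3263  0.0503] [363.986  354.2321]
```

View pics/w1.png

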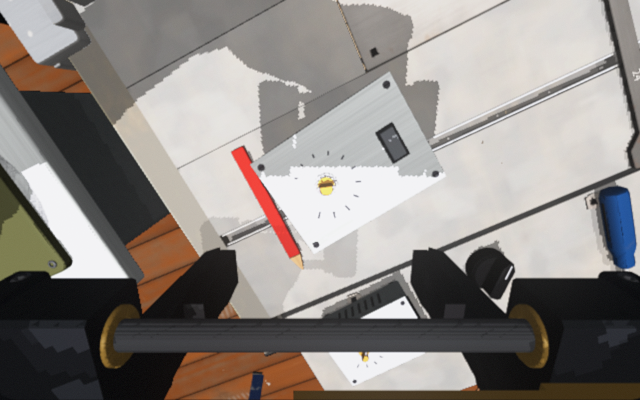

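Wrist view: big controller with spindle at (325,187), rocker at (392,142), red pencil at its left edge, knob at (490,272), small look-alike at (370,330). I go lower for a closer look at the spindle's flat.

Request:
play_rows(translation=[[0,0,0.05],[0,0,0.05],[0,0,0],[0,0,0]], delta_rot=[[0,0,0],[0,0,0],[0,0,0],[0,0,0]], grip=[1,1,1,1])

```text
clock: 4.55
tool_pos: [0.425, -0.1248, 0.1738]
eef_rot: [0.838, 0.546, 0.0, 0.0]
contact_force: [0.4, -0.7, 0.4]
opening: 1.0
finger_force: 0.0
```

```bash
python3 - <<'E'
from h import *
import pickle
np.set_printoptions(precision=4,suppress=True)
c=r.get_calibration("wrist");im=r.snapshot("wrist");cv2.imwrite("pics/w2.png",im)
pickle.dump(c,open("w2.pkl","wb"))
s=r.get_state();print(s["clock"],s["tool_pos"])
for t in ["controller","spindle_tip","spindle","barb_a"]:
    for o in r.look_for("wrist",t): print(t,round(o["confidence"],2),np.array(o["point"]),proj(c,o["point"]))
u,v=proj(c,(0.426,-0.121,0.0745)).astype(int);print(u,v)
a=cv2.resize(im[v-30:v+30,u-40:u+40],(800,600),interpolation=cv2.INTER_CUBIC)
cv2.imwrite("pics/w2c.png",a);print(u-40,v-30)
E
```

```text
4.6 [ 0.4254 -0.1248  0.1743]
controller 0.93 [ 0.456  -0.1075  0.0597] [357.9429 186.1507]
controller 0.56 [ 0.4237 -0.2883  0.0263] [396.5938 371.4228]
spindle_tip 0.72 [ 0.4292 -0.122   0.0717] [328.1392 229.3568]
spindle 0.64 [ 0.4285 -0.1202  0.0769] [325.9722 230.5122]
322 231
282 201
```

View pics/w2c.png

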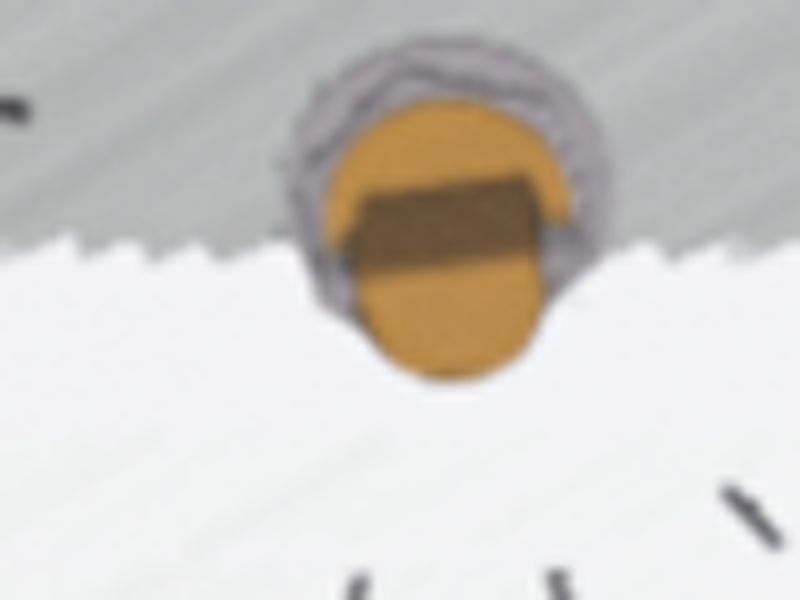

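The crop shows the brass bush circle centred at about (327,223) and the spindle leaning down-image. Its shaded flat faces image-up, toward tool +x, so its yaw is about 60–70°. I'll take two more views at other yaws to calibrate out the camera mount bias.

Request:
play_rows(translation=[[0,0,0],[0,0,0],[0,0,0],[0,0,0],[0,0,0],[0,0,0],[0,0,0]], delta_rot=[[0,0,-10],[0,0,-10],[0,0,-10],[0,0,-10],[0,0,-10],[0,0,0],[0,0,0]], grip=[1,1,1,1,1,1,1])

```text
clock: 5.68
tool_pos: [0.4248, -0.1245, 0.1731]
eef_rot: [0.529, 0.848, 0.0, 0.0]
contact_force: [-0.0, -0.6, -0.3]
opening: 0.999
finger_force: 0.0
```

```bash
cat > snap.py <<'E'
import sys,pickle
from h import *
n=sys.argv[1]; s=r.get_state(); c=r.get_calibration("wrist"); im=r.snapshot("wrist")
cv2.imwrite(f"pics/{n}.png",im); c["s"]=s; pickle.dump(c,open(n+".pkl","wb")); print(s["clock"],s["tool_pos"],s["q"][6])
E
python3 snap.py w3
```

```text
5.675 [ 0.42484485 -0.12453657  0.17311452] 0.4816601637016516
```

Request:
play_rows(translation=[[0,0,0],[0,0,0],[0,0,0],[0,0,0],[0,0,0],[0,0,0],[0,0,0],[0,0,0],[0,0,0],[0,0,0],[0,0,0],[0,0,0]], delta_rot=[[0,0,10],[0,0,10],[0,0,10],[0,0,10],[0,0,10],[0,0,10],[0,0,10],[0,0,10],[0,0,10],[0,0,10],[0,0,0],[0,0,0]], grip=[1,1,1,1,1,1,1,1,1,1,1,1])

```text
clock: 7.22
tool_pos: [0.4247, -0.1243, 0.1727]
eef_rot: [0.99, 0.142, 0.0, -0.0]
contact_force: [-0.3, 0.9, -0.7]
opening: 1.0
finger_force: 0.0
```

```bash
python3 snap.py w4
cat > fit.py <<'E'
from h import *
import pickle
from scipy.optimize import minimize
S=8
def load(n):
    return cv2.imread(f"pics/{n}.png"),pickle.load(open(n+".pkl","rb"))
def brass(im,c,p,w=32):
    u,v=proj(c,p).astype(int); x0,y0=u-w,v-w
    h=cv2.cvtColor(im[y0:y0+2*w,x0:x0+2*w],cv2.COLOR_BGR2HSV)
    m=((h[...,0]>8)&(h[...,0]<32)&(h[...,1]>70)).astype(np.uint8)
    m=cv2.morphologyEx(m,cv2.MORPH_CLOSE,np.ones((3,3)))
    return m,x0,y0
def shapes(x,y,phi,zoff=0):
    a=np.linspace(0,2*np.pi,72)
    D=lambda rr,f:np.array([[min(rr*np.cos(t),f),rr*np.sin(t)] for t in a])
    rot=np.array([[np.cos(phi),-np.sin(phi)],[np.sin(phi),np.cos(phi)]])
    P=lambda xy,z:np.c_[xy@rot.T+[x,y],np.full(len(xy),z+zoff)]
    return [np.vstack([P(D(.008,1),.056),P(D(.008,1),.060)]),np.vstack([P(D(.006,.0025),.06),P(D(.006,.0025),.073),P(D(.0052,.0017),.0745)])]
def render(c,sh,x0,y0,w,b):
    c=dict(c);M=R.from_quat(c["rotation"]).as_matrix(); c["eye"]=c["eye"]+M@np.r_[b,0]
    out=np.zeros((2*w*S,2*w*S),np.uint8)
    for P in sh:
        q=np.array([proj(c,p) for p in P]); q=((q-[x0-.5,y0-.5])*S*16).round().astype(np.int32)
        cv2.fillConvexPoly(out,cv2.convexHull(q),255,cv2.LINE_8,4)
    return cv2.resize(out,(2*w,2*w),interpolation=cv2.INTER_AREA)/255.
E
python3 - <<'E'
from fit import *
np.set_printoptions(precision=4,suppress=True)
V=[load(n) for n in ["w2","w3","w4"]]; p0=(.428,-.121,.067)
B=[brass(im,c,p0) for im,c in V]; print([b[0].sum() for b in B])
def cost(t): return sum(((render(c,shapes(t[0]/1e3,t[1]/1e3,t[2]),b[1],b[2],32,t[3:5]/1e3)-b[0])**2).sum() for (im,c),b in zip(V,B))
best=None
for ph in np.radians([40,60,80]):
    m=minimize(cost,[428,-121,ph,0,0],method="Nelder-Mead",options=dict(initial_simplex=np.array([428,-121,ph,0,0])+np.vstack([np.zeros(5),np.diag([2,2,.2,2,2])]),maxiter=500,xatol=.01,fatol=.1))
    print(m.fun,m.x[:2],np.degrees(m.x[2]),m.x[3:])
    if best is None or m.fun<best.fun: best=m
t=best.x;tiles=[]
for (im,c),b in zip(V,B):
    e=cv2.resize(im[b[2]:b[2]+64,b[1]:b[1]+64],None,fx=4,fy=4,interpolation=cv2.INTER_CUBIC)
    f=e.copy(); k=cv2.resize((render(c,shapes(t[0]/1e3,t[1]/1e3,t[2]),b[1],b[2],32,t[3:5]/1e3)>.5).astype(np.uint8),None,fx=4,fy=4,interpolation=0)
    cv2.drawContours(f,cv2.findContours(k,0,1)[0],-1,(255,0,0),1)
    k=cv2.resize(b[0],None,fx=4,fy=4,interpolation=0);cv2.drawContours(f,cv2.findContours(k,0,1)[0],-1,(0,255,0),1)
    tiles.append(np.vstack([e,f]))
cv2.imwrite("pics/fit1.png",np.hstack(tiles))
E
```

```text
7.225 [ 0.42470775 -0.12433923  0.1727356 ] -0.4330463762559059
[np.uint64(510), np.uint64(500), np.uint64(480)]
267.998585159554 [ 428.4559 -121.6423] 52.48918938402553 [0.2006 0.035 ]
260.30005382545176 [ 428.4198 -121.7012] 70.196911872565 [ 0.2309 -0.0246]
259.70729719338715 [ 428.4307 -121.6311] 84.4609435704847 [0.2641 0.0146]
```

View pics/fit1.png

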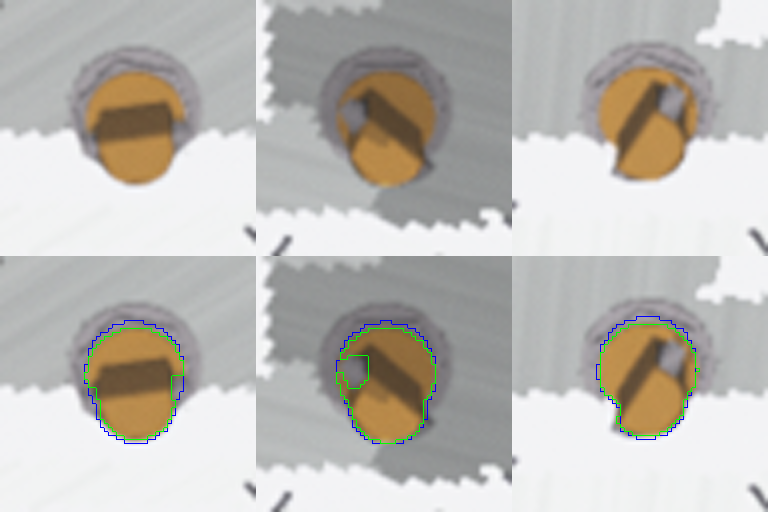

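```bash
python3 - <<'E'
from fit import *
np.set_printoptions(precision=4,suppress=True)
V=[load(n) for n in ["w2","w3","w4"]]; p0=(.428,-.121,.067)
x,y=.4284,-.1216;b=np.array([.23e-3,0])
ms=[]
for im,c in V:
    m,x0,y0=brass(im,c,p0); h=cv2.cvtColor(im[y0:y0+64,x0:x0+64],cv2.COLOR_BGR2HSV)
    val=np.where(m>0,h[...,2],0); hi=np.percentile(val[m>0],80); d=((m>0)&(h[...,2]<.72*hi)).astype(float)
    d=(cv2.morphologyEx(d.astype(np.uint8),cv2.MORPH_OPEN,np.ones((3,3)))).astype(float)
    ms.append((d,x0,y0))
def cost(ph,each=False,dx=0,dy=0,zt=.073):
    rot=np.array([[np.cos(ph),-np.sin(ph)],[np.sin(ph),np.cos(ph)]]); 
    q=[np.r_[rot@[.0025,s*.00545]+[x+dx,y+dy],z] for s in(-1,1) for z in(.06,zt)]
    l=[((render(c,[np.array(q)],m[1],m[2],32,b)-m[0])**2).sum() for (im,c),m in zip(V,ms)]
    return l if each else sum(l)
A=np.radians(np.arange(40,100,1)); L=np.array([cost(a,True) for a in A])
print("phi",[np.degrees(A[i]) for i in L.argmin(0)],np.degrees(A[L.sum(1).argmin()]),L.min(0),[m[0].sum() for m in ms])
L=np.array([[cost(a,dx=dx,dy=dy) for a in A] for dx in (-.0005,0,.0005) for dy in(-.0005,0,.0005)]);print(L.min(1),np.degrees(A[L.argmin(1)]))
c=pickle.load(open("w2.pkl","rb"))
for (p,q,z) in [((360,200),(530,180),.06),((350,275),(545,250),.0735)]:
    P,Q=[onz(c,282+a/10,201+d/10,z) for a,d in(p,q)]; d=Q-P; print(np.degrees(np.arctan2(d[1],d[0]))+90, np.linalg.norm(d),(P+Q)/2)
c=pickle.load(open("w1.pkl","rb"))
for p,q in [((316,244),(435,174)),((262,168),(386,85))]:
    P,Q=onz(c,*p,.056),onz(c,*q,.056);d=Q-P;print(P,Q,np.degrees(np.arctan2(d[1],d[0])),np.linalg.norm(d))
E
```

```text
phi [np.float64(72.0), np.float64(79.0), np.float64(71.0)] 76.0 [14.2054 18.8263 19.8287] [np.float64(144.0), np.float64(125.0), np.float64(60.0)]
[ 74.2543  60.9455 111.1739  57.4916  64.2458 123.2691  56.4593  81.973
 145.2694] [76. 74. 72. 76. 76. 74. 75. 76. 79.]
73.26251997494525 0.011016166237118657 [ 0.4291 -0.12    0.06  ]
73.95043683228133 0.011865750667405701 [ 0.4292 -0.1197  0.0735]
[ 0.3944 -0.1744  0.056 ] [ 0.5262 -0.1539  0.056 ] 8.844215825438814 0.1333323368040182
[ 0.38   -0.0834  0.056 ] [ 0.5114 -0.0617  0.056 ] 9.381837903766884 0.13317495454323786
```

Spindle axis is at (0.4284,-0.122), flat yaw about 73.5°, controller yaw about 9°, so the low stop is at flat yaw about 144°. Next, view the knob.

Request:
play_rows(translation=[[0,0,0],[0,0,0],[0,0,0],[0,0,0],[-0.014,0.053,0],[-0.014,0.053,0],[-0.014,0.053,0],[-0.014,0.053,0],[0,0,0],[0,0,0]], delta_rot=[[0,0,-9],[0,0,-9],[0,0,-9],[0,0,-8],[0,0,0],[0,0,0],[0,0,0],[0,0,0],[0,0,0],[0,0,0]], grip=[1,1,1,1,1,1,1,1,1,1])

```text
clock: 8.52
tool_pos: [0.554, -0.3001, 0.1721]
eef_rot: [0.902, 0.433, -0.0, -0.001]
contact_force: [-0.3, 0.6, -0.6]
opening: 0.999
finger_force: 0.0
```

```bash
python3 snap.py k1; python3 - <<'E'
from h import *
import pickle
im=cv2.imread("pics/k1.png");c=pickle.load(open("k1.pkl","rb"))
u,v=proj(c,(.556,-.30,.03)).astype(int);print(u-80,v-60,R.from_quat(c["s"]["eef_rot"]).as_matrix()[:,0])
cv2.imwrite("pics/k1c.png",cv2.resize(im[v-60:v+60,u-80:u+80],(800,600),interpolation=cv2.INTER_CUBIC))
E
```

```text
8.525 [ 0.55401287 -0.3000782   0.17213606] -0.011463898593442646
246 152 [6.25663492e-01 7.80093025e-01 2.58880605e-04]
```

View pics/k1c.png

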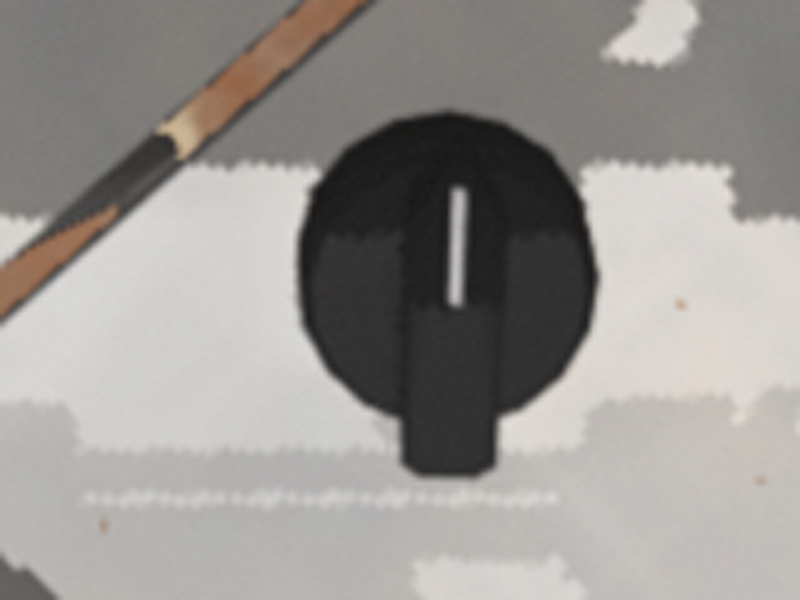

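The knob sits upright at about wrist pixel (336,205), with the white-lined pointed end up-image, so along tool +x. Now fit its pose.

```bash
cat > kfit.py <<'E'
from fit import *
def kshape(x,y,phi,z0=0):
    a=np.linspace(0,2*np.pi,72); rot=np.array([[np.cos(phi),-np.sin(phi)],[np.sin(phi),np.cos(phi)]])
    P=lambda xy,z:np.c_[np.array(xy)@rot.T+[x,y],np.full(len(xy),z0+z)]
    ci=np.c_[np.cos(a),np.sin(a)]*.0245; bar=[[-.023,-.006],[-.022,-.007],[.015,-.007],[.023,-.001],[.023,.001],[.015,.007],[-.022,.007],[-.023,.006]]
    return [np.vstack([P(ci,0),P(ci,.022)]),np.vstack([P(bar,.022),P(bar,.042)])]
def kfit(n,p0,z0=0,b=np.array([.23e-3,0]),w=60):
    im,c=load(n);u,v=proj(c,p0).astype(int);x0,y0=u-w,v-w
    sub=im[y0:y0+2*w,x0:x0+2*w].max(2); m=cv2.morphologyEx((sub<75).astype(np.uint8),cv2.MORPH_CLOSE,np.ones((5,5)))
    k,l=cv2.connectedComponents(m); m=(l==l[w,w]).astype(np.uint8)
    cs=cv2.findContours(m,0,1)[0];cv2.drawContours(m,cs,-1,1,-1)
    cost=lambda t:((render(c,kshape(t[0]/1e3,t[1]/1e3,t[2],z0),x0,y0,w,b)-m)**2).sum()
    t0=np.r_[np.array(p0[:2])*1e3,np.radians(51)]
    f=minimize(cost,t0,method="Nelder-Mead",options=dict(initial_simplex=t0+np.vstack([np.zeros(3),np.diag([4,4,.2])]),xatol=.01,fatol=.1))
    return f.x,f.fun,m.sum()
E
python3 - <<'E'
from kfit import *
np.set_printoptions(precision=4,suppress=True)
x,f,m=kfit("k1",(.556,-.30,.03));print(x[:2],np.degrees(x[2]),f,m)
c=pickle.load(open("k1.pkl","rb"));
a,b=[onz(c,246+p[0]/5,152+p[1]/5,.042) for p in((455,305),(458.5,187))];d=b-a;print("line",a,b,np.degrees(np.arctan2(d[1],d[0])))
for p in ((450,472),(455,160)):print(onz(c,246+p[0]/5,152+p[1]/5,.042))
e=x[:2]/1e3-c["s"]["tool_pos"][:2]; M=R.from_quat(c["s"]["eef_rot"]).as_matrix();print("tool shift",e@M[:2,:2])
# height check: triangulate drum with top camera knob silhouettes centre
t=r.snapshot("top");o=r.look_for("top","knob");ct=r.get_calibration("top");o2=r.look_for("wrist","knob")
P=proj(ct,o[0]["point"]);print("top",o[0]["point"],o2[0]["point"])
E
```

```text
[ 560.368 -305.162] 53.047966132714514 508.3838062283737 3110
line [ 0.5642 -0.3017  0.042 ] [ 0.575  -0.2887  0.042 ] 50.292970542995306
[ 0.5481 -0.3212  0.042 ]
[ 0.577  -0.2855  0.042 ]
tool shift [0.     0.0081]Traceback (most recent call last):
  File "<stdin>", line 10, in <module>
IndexError: list index out of range
```

```bash
python3 - <<'E'
from kfit import *
np.set_printoptions(precision=2,suppress=True)
im,c=load("k1");w=60;b=np.array([.23e-3,0]);u,v=proj(c,(.556,-.30,.03)).astype(int);x0,y0=u-w,v-w
sub=cv2.medianBlur(im,3)[y0:y0+2*w,x0:x0+2*w].max(2)
for th in (50,60,70,80,90):
    m=(sub<th).astype(np.uint8);m=cv2.morphologyEx(m,cv2.MORPH_OPEN,np.ones((7,7)))
    k,l,st,_=cv2.connectedComponentsWithStats(m);i=1+st[1:,4].argmax();m=(l==i).astype(np.uint8);cs=cv2.findContours(m,0,1)[0];cv2.drawContours(m,cs,-1,1,-1)
    cost=lambda t:((render(c,kshape(t[0]/1e3,t[1]/1e3,t[2]),x0,y0,w,b)-m)**2).sum()
    t0=np.r_[562,-304,np.radians(51)]
    f=minimize(cost,t0,method="Nelder-Mead",options=dict(initial_simplex=t0+np.vstack([np.zeros(3),np.diag([4,4,.2])]),xatol=.01,fatol=.1))
    print(th,m.sum(),render(c,kshape(*(f.x[:2]/1e3),f.x[2]),x0,y0,w,b).sum(),f.x[:2],np.degrees(f.x[2]),f.fun,st[i])
E
```

```text
50 1426 3655.9058823529413 [ 559.91 -305.77] 50.7850874638512 2188.947481737793 [  42   23   54   48 1426]
60 3070 3658.7058823529414 [ 560.39 -305.24] 52.61380601728333 548.2984698193003 [  40   23   59   72 2974]
70 3101 3659.901960784314 [ 560.38 -305.09] 50.95049098320336 517.5429757785467 [  40   23   59   72 3013]
80 3123 3658.9960784313726 [ 560.33 -305.15] 53.202983743013576 495.34291426374466 [  40   23   59   72 3045]
90 3148 3658.6784313725493 [ 560.38 -305.11] 51.145314182231154 470.17647058823525 [  40   23   59   72 3075]
```

```bash
sed -i 's/def kshape(x,y,phi,z0=0):/def kshape(x,y,phi,z0=0,rt=.0245):/; s/P(ci,.022)\]/P(ci*rt\/.0245,.022)]/' kfit.py; python3 - <<'E'
from kfit import *
np.set_printoptions(precision=2,suppress=True)
im,c=load("k1");w=60;b=np.array([.23e-3,0]);u,v=proj(c,(.556,-.30,.03)).astype(int);x0,y0=u-w,v-w
sub=cv2.medianBlur(im,3)[y0:y0+2*w,x0:x0+2*w].max(2)
m=(sub<85).astype(np.uint8);m=cv2.morphologyEx(m,cv2.MORPH_OPEN,np.ones((7,7)))
k,l,st,_=cv2.connectedComponentsWithStats(m);i=1+st[1:,4].argmax();m=(l==i).astype(np.uint8);cs=cv2.findContours(m,0,1)[0];cv2.drawContours(m,cs,-1,1,-1)
for z0 in (-.02,-.01,0,.01):
    g=lambda t:render(c,kshape(t[0]/1e3,t[1]/1e3,t[2],z0,t[3]/1e3),x0,y0,w,b)
    t0=np.r_[562,-304,np.radians(51),22]
    f=minimize(lambda t:((g(t)-m)**2).sum(),t0,method="Nelder-Mead",options=dict(initial_simplex=t0+np.vstack([np.zeros(4),np.diag([4,4,.2,-3])]),xatol=.01,fatol=.1))
    print(z0,m.sum(),g(f.x).sum(),f.x,np.degrees(f.x[2]),f.fun)
    if z0==0:
        e=cv2.resize(im[y0:y0+120,x0:x0+120],None,fx=5,fy=5); k=cv2.resize((g(f.x)>.5).astype(np.uint8),None,fx=5,fy=5,interpolation=0)
        cv2.drawContours(e,cv2.findContours(k,0,1)[0],-1,(255,0,0),1);cv2.imwrite("pics/kov.png",e)
E
```

```text
-0.02 3132 3082.6549019607846 [ 557.91 -309.88    0.88   24.17] 50.585664528070865 57.31661668589004
-0.01 3132 3174.717647058824 [ 559.22 -307.95    0.87   22.66] 50.09396055499226 65.00433679354094
0 3132 3272.2470588235296 [ 560.23 -306.23    0.86   20.72] 49.41566770710585 165.99263360246061
0.01 3132 3420.7019607843135 [ 561.15 -304.44    0.88   18.59] 50.35221027955726 291.0108573625529
```

View pics/kov.png

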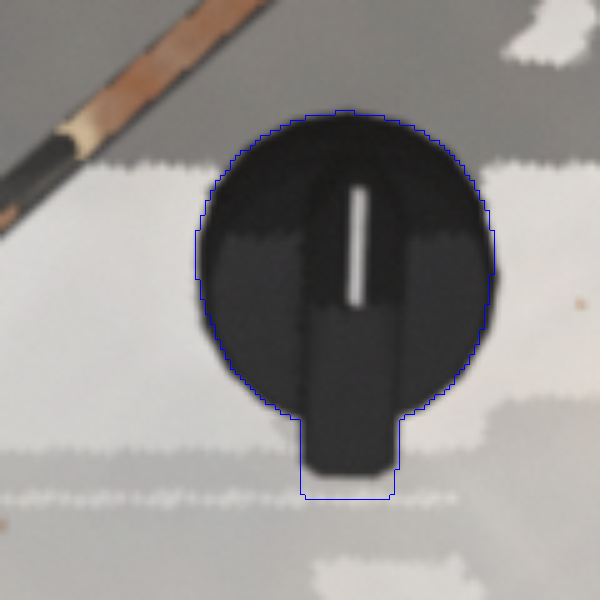

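```bash
python3 - <<'E'
from kfit import *
np.set_printoptions(precision=4,suppress=True)
def line(n,u,v,w=30):
    im,c=load(n);g=im[v-w:v+w,u-w:u+w].max(2);d=(g<85).astype(np.uint8)
    k,l,st,_=cv2.connectedComponentsWithStats(d);i=1+st[1:,4].argmax();m=(l==i).astype(np.uint8);f=m.copy();cv2.drawContours(f,cv2.findContours(m,0,1)[0],-1,1,-1)
    q=((f>0)&(g>110)).astype(np.uint8);k,l,st,cen=cv2.connectedComponentsWithStats(q);i=1+st[1:,4].argmax()
    ys,xs=np.nonzero(l==i);wt=g[ys,xs]-80.;return c,(u-w+(xs*wt).sum()/wt.sum(),v-w+(ys*wt).sum()/wt.sum()),st[i],st[1:,4].max()
a=line("w1",490,272);b=line("k1",337,200,34)
print(a[1:],b[1:]);print(tri(a[0],a[1],b[0],b[1]))
E
```

```text
((np.float64(508.40670241286864), np.float64(272.4600536193029)), array([45, 24,  8, 14, 40], dtype=int32), np.int32(40)) ((np.float64(336.938896314684), np.float64(200.9301126599198)), array([33, 24,  3, 23, 66], dtype=int32), np.int32(66))
(array([ 0.5694, -0.295 ,  0.0419]), np.float64(0.000563892446087489))
```

```bash
python3 - <<'E'
from kfit import *
np.set_printoptions(precision=2,suppress=True)
im,c=load("k1");w=60;b=np.array([.23e-3,0]);u,v=proj(c,(.556,-.30,.03)).astype(int);x0,y0=u-w,v-w
sub=cv2.medianBlur(im,3)[y0:y0+2*w,x0:x0+2*w].max(2)
m=(sub<85).astype(np.uint8);m=cv2.morphologyEx(m,cv2.MORPH_OPEN,np.ones((7,7)))
k,l,st,_=cv2.connectedComponentsWithStats(m);i=1+st[1:,4].argmax();m=(l==i).astype(np.uint8);cv2.drawContours(m,cv2.findContours(m,0,1)[0],-1,1,-1)
W=np.ones((120,120));W[78:,56:84]=0
M=R.from_quat(c["s"]["eef_rot"]).as_matrix()[:2,:2]
for rb in (.0245,.0235,None):
    sh=lambda t:[kshape(t[0]/1e3,t[1]/1e3,0,0,t[2]/1e3)[0]] if rb==.0245 else [np.vstack([np.c_[np.c_[np.cos(a),np.sin(a)]*q+t[:2]/1e3,np.full(72,z)] for q,z in (((rb or t[3]/1e3),0),(t[2]/1e3,.022))])]
    a=np.linspace(0,2*np.pi,72)
    g=lambda t:render(c,sh(t),x0,y0,w,b)
    t0=np.r_[562,-304,22,24]
    f=minimize(lambda t:(W*(g(t)-m)**2).sum(),t0,method="Nelder-Mead",options=dict(initial_simplex=t0+np.vstack([np.zeros(4),np.diag([4,4,-3,-2])]),xatol=.01,fatol=.1))
    print(rb,f.x,f.fun,"tool frame",(f.x[:2]/1e3-c["s"]["tool_pos"][:2])@M*1e3)
for p in ((455,305),(458.5,187),(450,472)):print("tool",(onz(c,246+p[0]/5,152+p[1]/5,.042)[:2]-c["s"]["tool_pos"][:2])@M*1e3)
E
```

```text
0.0245 [ 560.13 -306.41   20.67   21.02] 51.33868512110726 tool frame [-1.12  8.73]
0.0235 [ 560.85 -305.32   21.59   21.58] 37.175117262591314 tool frame [0.19 8.61]
None [ 561.19 -304.76   21.94   23.01] 38.38319108035371 tool frame [0.84 8.53]
tool [5.12 8.98]
tool [22.    9.26]
tool [-20.17   8.54]
```

Request:
play_rows(translation=[[-0.04,0.0085,0.01],[-0.038,0,0.01],[0,0,0],[0,0,0]], delta_rot=[[0,0,0],[0,0,0],[0,0,0],[0,0,0]], grip=[1,1,1,1])

```text
clock: 9.22
tool_pos: [0.5133, -0.3657, 0.1528]
eef_rot: [0.901, 0.433, 0.001, -0.0]
contact_force: [-0.1, 0.0, 0.4]
opening: 0.999
finger_force: 0.0
```

```bash
python3 snap.py k2; cat > k2.py <<'E'
from kfit import *
np.set_printoptions(precision=2,suppress=True)
b=np.array([.23e-3,0])
def prep(n,w=60):
    im,c=load(n);u,v=proj(c,(.561,-.305,.01)).astype(int);x0,y0=u-w,v-w
    sub=cv2.medianBlur(im,3)[y0:y0+2*w,x0:x0+2*w].max(2)
    m=(sub<85).astype(np.uint8);m=cv2.morphologyEx(m,cv2.MORPH_OPEN,np.ones((7,7)))
    k,l,st,_=cv2.connectedComponentsWithStats(m);i=1+st[1:,4].argmax();m=(l==i).astype(np.uint8);cv2.drawContours(m,cv2.findContours(m,0,1)[0],-1,1,-1)
    print(n,x0,y0,st[i]);return im,c,m,x0,y0
V=[prep("k1"),prep("k2")]
W=[np.ones((120,120)),np.ones((120,120))]
im,c,m,x0,y0=V[0]; W[0][230-y0:,246+78-x0:246+102-x0]=0   # bar's blunt end
a=np.linspace(0,2*np.pi,72);ci=np.c_[np.cos(a),np.sin(a)]
sh=lambda t:[np.vstack([np.c_[ci*q/1e3+t[:2]/1e3,np.full(72,z)] for q,z in ((t[3],0),(t[2],.022))])]
def run(idx,t0=np.r_[562,-304,22,24]):
    F=lambda t:sum((W[i]*(render(V[i][1],sh(t),V[i][3],V[i][4],60,b)-V[i][2])**2).sum() for i in idx)
    f=minimize(F,t0,method="Nelder-Mead",options=dict(initial_simplex=t0+np.vstack([np.zeros(4),np.diag([4,4,-3,-2])]),xatol=.01,fatol=.1,maxiter=800))
    print(idx,f.x,f.fun)
run([1]);run([0,1])
im,c,m,x0,y0=V[1]
cv2.imwrite("pics/k2c.png",cv2.resize(im[y0:y0+120,x0:x0+120],(600,600),interpolation=cv2.INTER_CUBIC))
E
python3 k2.py
```

```text
9.225 [ 0.51329534 -0.36568     0.15282355] 0.09664418710504961
k1 274 145 [  32   30   59   72 3056]
k2 262 44 [  26   24   71   76 4144]
[1] [ 560.53 -306.33   18.83   24.85] 161.33234909650136
[0, 1] [ 560.7  -306.05   22.43   23.92] 278.0964398308343
```

View pics/k2c.png

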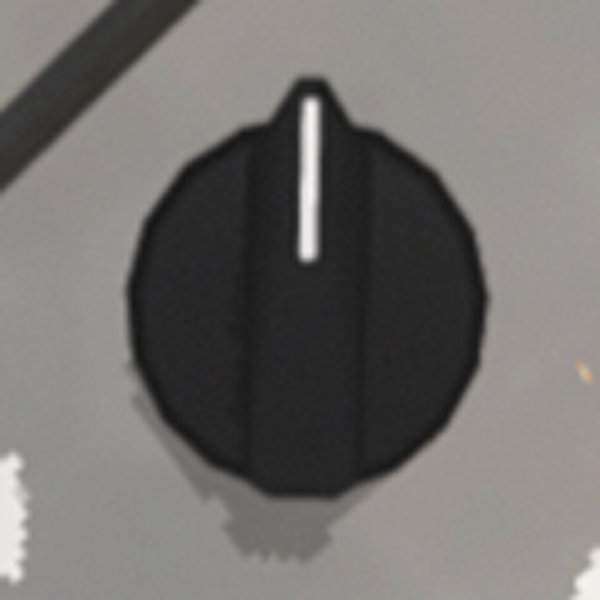

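```bash
cat >> k2.py <<'E'
print('---');W[1][:,(268)//5:(355)//5]=0
run([1]);run([0,1]);run([0])
P=[onz(c,x0+p[0]/5-.4,y0+p[1]/5-.4,.042) for p in((312,80),(303,494),(309,258),(311,98))];d=P[0]-P[1]
print(np.array(P)*1e3,"len",np.linalg.norm(d)*1e3,"mid",(P[0]+P[1])*500,"yaw",np.degrees(np.arctan2(d[1],d[0])))
E
python3 k2.py
```

```text
k1 274 145 [  32   30   59   72 3056]
k2 262 44 [  26   24   71   76 4144]
[1] [ 560.53 -306.33   18.83   24.85] 161.33234909650136
[0, 1] [ 560.7  -306.05   22.43   23.92] 278.0964398308343
---
[1] [ 560.57 -306.25   20.51   24.8 ] 25.112541330257592
[0, 1] [ 560.75 -305.99   22.38   23.88] 136.28333717800845
[0] [ 561.   -305.08   21.74   23.32] 37.443106497500956
[[ 576.39 -287.46   42.  ]
 [ 547.59 -321.62   42.  ]
 [ 564.6  -301.6    42.  ]
 [ 575.17 -288.8    42.  ]] len 44.685355560107915 mid [ 561.99 -304.54   42.  ] yaw 49.86914431989807
```

The nadir view shows the bar's pointed tip at crop (312,80) and blunt end at (303,496), with the drum centre near (308,300). Along-bar position is uncertain by about 1.5 mm, so I'll take one sideways view.

Request:
play_rows(translation=[[0.032,-0.039,0],[0.0313,-0.039,0],[0,0,0],[0,0,0],[0,0,0],[0,0,0],[0,0,0],[0,0,0],[0,0,0],[0,0,0],[0,0,0],[0,0,0]], delta_rot=[[0,0,0],[0,0,0],[0,0,10],[0,0,10],[0,0,10],[0,0,10],[0,0,10],[0,0,10],[0,0,10],[0,0,10],[0,0,0],[0,0,0]], grip=[1,1,1,1,1,1,1,1,1,1,1,1])

```text
clock: 10.78
tool_pos: [0.4921, -0.2678, 0.1528]
eef_rot: [0.969, -0.246, 0.0, -0.0]
contact_force: [-0.3, -0.1, -1.0]
opening: 0.999
finger_force: 0.0
```

```bash
python3 snap.py k3; cat > k3.py <<'E'
import k2
from k2 import *
print("=====");V.append(prep("k3"));im,c,m,x0,y0=V[2]
B=[np.array([[t*np.cos(.87)-s*np.sin(.87)+.561,t*np.sin(.87)+s*np.cos(.87)-.305,.03] for t in(-.03,.03) for s in(-.009,.009)])]
W.append((render(c,B,x0,y0,60,b)<.5)*1.)
run([2]);run([1,2]);run([0,1,2])
g=im[y0:y0+120,x0:x0+120].max(2);q=((g>110)&(m>0)).astype(np.uint8);k,l,st,_=cv2.connectedComponentsWithStats(q);i=1+st[1:,4].argmax();ys,xs=np.nonzero(l==i)
pts=np.array([onz(c,x0+x,y0+y,.042)[:2] for x,y in zip(xs,ys)]);s=pts@[np.cos(.87),np.sin(.87)];print("line s",s.min()*1e3,s.max()*1e3,"mean",pts.mean(0)*1e3,st[i])
ys,xs=np.nonzero(m);P=np.array([onz(c,x0+x,y0+y,.042)[:2] for x,y in zip(xs,ys)]);u=P@[np.cos(.87),np.sin(.87)];v=P@[-np.sin(.87),np.cos(.87)]
for z in(.0,.022,.042):
    P=np.array([onz(c,x0+x,y0+y,z)[:2] for x,y in zip(xs,ys)]);u=P@[np.cos(.87),np.sin(.87)];v=P@[-np.sin(.87),np.cos(.87)];v0=pts.mean(0)@[-np.sin(.87),np.cos(.87)];k=abs(v-v0)<.004;print(z,"extent along bar",u[k].min()*1e3,u[k].max()*1e3,"mid",(u[k].min()+u[k].max())*500,"across",v.min()*1e3,v.max()*1e3)
cv2.imwrite("pics/k3c.png",cv2.resize(im[y0:y0+120,x0:x0+120],(600,600),interpolation=cv2.INTER_CUBIC))
E
python3 k3.py | sed -n '/=====/,$p'
```

```text
10.775 [ 0.49213757 -0.2677966   0.15275854] -0.8752491820740985
=====
k3 262 43 [  28   22   71   75 4046]
[2] [ 560.32 -306.4    18.41   24.53] 21.396155324875046
[1, 2] [ 560.44 -306.31   19.62   24.69] 67.75500192233756
[0, 1, 2] [ 560.58 -306.15   22.32   24.01] 186.73948481353327
line s 133.23030037426255 133.23030037426255 mean [ 565.1  -302.44] [53 56  1  1  1]
0.0 extent along bar 102.20295474049941 151.1350494499618 mid 126.66900209523061 across -650.2992240229589 -601.1934995991573
0.022 extent along bar 104.62058185548713 148.9524045616352 mid 126.78649320856117 across -648.0293646598186 -603.5402357570258
0.042 extent along bar 106.81842468729415 147.04434118025418 mid 126.93138293377415 across -645.9658561478727 -605.6736322641789
```

View pics/k3c.png

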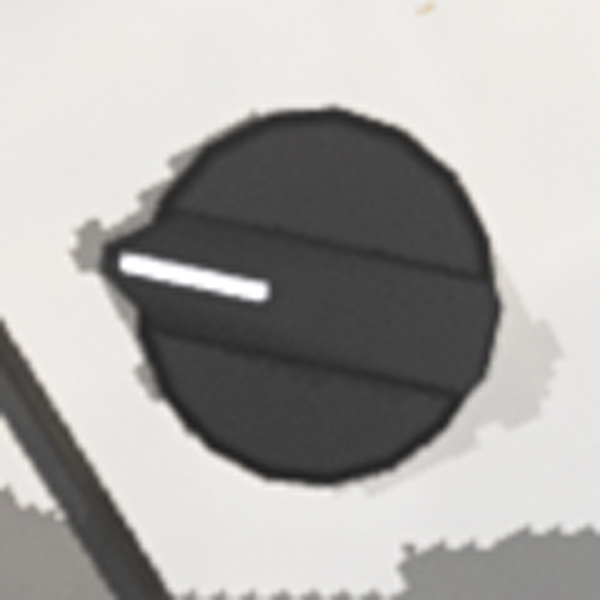

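```bash
python3 - <<'E'
from kfit import *
np.set_printoptions(precision=2,suppress=True)
A=np.radians(50);e=np.array([np.cos(A),np.sin(A)]);n=np.array([-e[1],e[0]])
def rep(name,x0,y0,pts):
    c=load(name)[1]
    c["eye"]=c["eye"]+R.from_quat(c["rotation"]).as_matrix()@[.23e-3,0,0]
    for lab,p,z in pts:
        P=onz(c,x0+p[0]/5-.4,y0+p[1]/5-.4,z)[:2]; print(name,lab,"s %.1f n %.1f"%(P@e*1e3,P@n*1e3))
rep("k3",262,43,[("tip",(103,260),.042),("line0",(268,293),.042),("line1",(119,262),.042),("blunt edge@0",(498,305),0),("blunt@22",(498,305),.022),("top edge",(330,107),.0),("bot",(318,484),0),("barU",(320,240),.042),("barL",(300,362),.042)])
rep("k2",262,44,[("tip",(312,78),.042),("line0",(309,261),.042),("line1",(311,96),.042),("blunt",(303,497),.042),("blunt22",(303,497),.022),("L",(127,300),0),("R",(489,300),0),("barL",(247,330),.042),("barR",(365,330),.042)])
rep("k1",246,152,[("tipL0",(455,305),.042),("tipL1",(458.5,187),.042),("blunt",(450,476),.042),("L",(297,270),0),("R",(599,270),0),("drumtop@0",(450,110),0)])
E
```

```text
k3 tip s 149.9 n -626.0
k3 line0 s 131.0 n -626.2
k3 line1 s 148.1 n -626.1
k3 blunt edge@0 s 100.6 n -630.9
k3 blunt@22 s 103.0 n -630.5
k3 top edge s 128.5 n -651.0
k3 bot s 120.2 n -602.1
k3 barU s 126.4 n -632.9
k3 barL s 126.0 n -619.5
k2 tip s 150.5 n -626.5
k2 line0 s 131.6 n -626.6
k2 line1 s 148.7 n -626.5
k2 blunt s 105.3 n -626.4
k2 blunt22 s 102.9 n -626.4
k2 L s 126.7 n -601.5
k2 R s 127.8 n -651.5
k2 barL s 124.0 n -619.7
k2 barR s 124.2 n -633.2
k1 tipL0 s 131.8 n -626.1
k1 tipL1 s 148.7 n -626.0
k1 blunt s 105.9 n -626.2
k1 L s 122.9 n -601.9
k1 R s 124.0 n -651.6
k1 drumtop@0 s 150.3 n -626.2
```

Drum centre is at (0.5605,-0.3063), yaw 50°. The bar appears about 1.5 mm off-centre toward its point, so I trust the drum. Going above it to grasp.

Request:
play_rows(translation=[[0,0,0],[0,0,0],[0,0,0],[0,0,0],[0,0,0],[0,0,0],[0,0,0],[0,0,0],[0.007,0.0385,0],[0.0075,0.0386,0],[0,0,0],[0,0,0]], delta_rot=[[0,0,-10],[0,0,-10],[0,0,-10],[0,0,-10],[0,0,-10],[0,0,-10],[0,0,-10],[0,0,-8.5],[0,0,0],[0,0,0],[0,0,0],[0,0,0]], grip=[1,1,1,1,1,1,1,1,1,1,1,1])

```text
clock: 12.32
tool_pos: [0.5587, -0.3071, 0.1524]
eef_rot: [0.907, 0.421, -0.0, -0.001]
contact_force: [-0.7, 0.9, 0.2]
opening: 0.999
finger_force: 0.0
```

```bash
cat > st.py <<'E'
from h import *
import sys
np.set_printoptions(precision=2,suppress=True)
s=r.get_state();M=R.from_quat(s["eef_rot"]).as_matrix();t=np.array([float(a) for a in sys.argv[1:3]])
yaw=np.degrees(np.arctan2(M[1,0],M[0,0]))
print("t",s["clock"],"pos",s["tool_pos"]*1e3,"yaw",yaw,"tilt",np.degrees(np.arccos(-M[2,2])),"to target in tool xy mm",(t-s["tool_pos"][:2]*1e3)@M[:2,:2],"F",s["contact_force"],"Mz",s["moment"],"open mm",s["opening"]*88,"ff",s["finger_force"],"q7",s["q"][6])
E
python3 st.py 560.5 -306.3
```

```text
t 12.325 pos [ 558.73 -307.1   152.4 ] yaw 49.773167519048684 tilt 0.10194823600717606 to target in tool xy mm [1.75 0.83] F [-0.66  0.89  0.24] Mz [-0.1   0.11  0.07] open mm 87.92035583758518 ff 0.0 q7 -0.008759860090675144
```

Request:
play_rows(translation=[[0.0017,0.0008,0.02],[0,0,0.022],[0,0,0.016],[0,0,0.006],[0,0,0],[0,0,0],[0,0,0],[0,0,0],[0,0,0],[0,0,0],[0,0,0]], delta_rot=[[0,0,0],[0,0,0],[0,0,0],[0,0,0],[0,0,0],[0,0,0],[0,0,0],[0,0,0],[0,0,0],[0,0,0],[0,0,0]], grip=[1,1,1,1,1,-1,-1,-1,-1,-1,-1], squeeze=45)

```text
clock: 13.7
tool_pos: [0.5614, -0.3068, 0.0887]
eef_rot: [0.907, 0.421, 0.0, -0.0]
contact_force: [0.4, 0.0, 0.4]
opening: 0.346
finger_force: 0.0
```

```bash
python3 st.py 560.5 -306.3
```

```text
t 13.7 pos [ 561.39 -306.79   88.68] yaw 49.733370320125324 tilt 0.0035697688192863892 to target in tool xy mm [-0.21 -0.99] F [0.36 0.04 0.43] Mz [-0.07  0.18  0.01] open mm 30.413751870278087 ff 0.0 q7 0.005219666272974923
```

Request:
play_rows(translation=[[0,0,0],[0,0,0],[0,0,0],[0,0,0]], delta_rot=[[0,0,0],[0,0,0],[0,0,0],[0,0,0]], grip=[-1,-1,-1,-1], squeeze=45)

```text
clock: 14.2
tool_pos: [0.5614, -0.3067, 0.0887]
eef_rot: [0.907, 0.421, -0.0, -0.0]
contact_force: [0.6, -0.1, -0.7]
opening: 0.153
finger_force: 45.0
```

```bash
python3 st.py 560.5 -306.3
```

```text
t 14.2 pos [ 561.37 -306.73   88.67] yaw 49.73678300755898 tilt 0.0102904615910346 to target in tool xy mm [-0.23 -0.95] F [ 0.63 -0.13 -0.74] Mz [-0.07  0.14 -0.02] open mm 13.434312340274728 ff 44.99998823739588 q7 0.005243564918156008
```

Request:
play_rows(translation=[[0,0,-0.03],[0,0,-0.04],[0,0,-0.03],[0.011,-0.0442,0],[0.011,-0.0442,0],[0.011,-0.0442,0],[0.011,-0.0442,0],[0.011,-0.0442,0],[0,0,0],[0,0,0],[0,0,0],[0,0,0],[0,0,0]], delta_rot=[[0,0,0],[0,0,0],[0,0,0],[0,0,0],[0,0,0],[0,0,0],[0,0,0],[0,0,0],[0,0,-8],[0,0,-8],[0,0,-7.8],[0,0,0],[0,0,0]], grip=[-1,-1,-1,-1,-1,-1,-1,-1,-1,-1,-1,-1,-1])

```text
clock: 15.82
tool_pos: [0.4284, -0.1221, 0.1887]
eef_rot: [0.802, 0.598, 0.0, 0.0]
contact_force: [0.2, -0.0, -0.6]
opening: 0.156
finger_force: 45.0
```

```bash
python3 st.py 428.4 -121.9; python3 snap.py g1; python3 - <<'E'
from h import *
c=r.get_calibration("wrist")
im=cv2.imread("pics/g1.png");cv2.imwrite("pics/g1c.png",im[120:400,160:480])
E
```

```text
t 15.825 pos [ 428.4  -122.08  188.74] yaw 73.39547145748304 tilt 0.015424886584562708 to target in tool xy mm [ 0.18 -0.05] F [ 0.16 -0.03 -0.62] Mz [-0.05  0.06 -0.04] open mm 13.732456117224974 ff 44.99972244724631 q7 0.09997813667595147
15.825 [ 0.42839783 -0.12208446  0.18873767] 0.09997813667595147
```

```bash
python3 - <<'E'
from kfit import *
np.set_printoptions(precision=2,suppress=True)
im,c=load("g1");s=c["s"];M=R.from_quat(s["eef_rot"]).as_matrix()
p=proj(c,s["tool_pos"]+M@[.014,0,.0467]).astype(int);print(p)
w=40;g=im[p[1]-w:p[1]+w,p[0]-w:p[0]+w].max(2);q=(g>95).astype(np.uint8);k,l,st,cen=cv2.connectedComponentsWithStats(q)
for i in range(1,k):
    if st[i,4]>20:
        x,y,ww,hh,a=st[i];pts=[(cen[i][0],cen[i][1]),(x+ww/2,y-.5),(x+ww/2,y+hh-.5)]
        print(st[i],[((onz(c,p[0]-w+u,p[1]-w+v,s["tool_pos"][2]-.0467)-s["tool_pos"])@M)[:2]*1e3 for u,v in pts])
E
```

```text
[324 256]
[ 0  0 11 18 93] [array([ 30.28, -15.63]), array([ 32.88, -14.53]), array([ 24.71, -14.81])]
[70  0 10 17 85] [array([30.35, 15.18]), array([32.83, 14.66]), array([25.12, 14.9 ])]
[ 38  22   5  35 146] [array([14.8 , -0.24]), array([22.83,  0.16]), array([5.93, 0.15])]
```

Request:
play_rows(translation=[[0,0,0.01],[0,0,0.01],[0,0,0.004],[0,0,0.002],[0,0,0.002],[0,0,0.002],[0,0,0]], delta_rot=[[0,0,0],[0,0,0],[0,0,0],[0,0,0],[0,0,0],[0,0,0],[0,0,0]], grip=[-1,-1,-1,-1,-1,-1,-1])

```text
clock: 16.75
tool_pos: [0.4284, -0.1219, 0.1587]
eef_rot: [0.801, 0.599, 0.0, -0.0]
contact_force: [0.6, 1.0, -0.8]
opening: 0.153
finger_force: 45.0
```

```bash
python3 st.py 428.4 -121.9
```

```text
t 16.75 pos [ 428.39 -121.88  158.68] yaw 73.54390575322786 tilt 0.013251976743607436 to target in tool xy mm [-0.02  0.02] F [ 0.61  1.05 -0.78] Mz [0.01 0.06 0.04] open mm 13.494176493410754 ff 44.99987153336406 q7 0.10690816411608682
```

Request:
play_rows(translation=[[0,0,0.0015],[0,0,0.0015],[0,0,0]], delta_rot=[[0,0,0],[0,0,0],[0,0,0]], grip=[-1,-1,-1])

```text
clock: 17.12
tool_pos: [0.4284, -0.1218, 0.1559]
eef_rot: [0.801, 0.599, 0.0, 0.0]
contact_force: [-1.3, 1.8, 3.3]
opening: 0.156
finger_force: 45.0
```

```bash
python3 st.py 428.4 -121.9
```

```text
t 17.125 pos [ 428.38 -121.84  155.86] yaw 73.5476276235397 tilt 0.023284743372417795 to target in tool xy mm [-0.05  0.04] F [-1.3   1.78  3.31] Mz [ 0.19  0.05 -0.03] open mm 13.69627363288258 ff 45.000731935724616 q7 0.10733631842787533
```

Request:
play_rows(translation=[[0,0,0.0015],[0,0,0.0015],[0,0,0.001]], delta_rot=[[0,0,0],[0,0,0],[0,0,0]], grip=[-1,-1,-1])

```text
clock: 17.5
tool_pos: [0.4284, -0.1219, 0.1518]
eef_rot: [0.801, 0.599, 0.0, 0.0]
contact_force: [-0.4, 1.0, 2.3]
opening: 0.153
finger_force: 45.0
```

```bash
python3 st.py 428.4 -121.9
```

```text
t 17.5 pos [ 428.45 -121.85  151.77] yaw 73.5469512147315 tilt 0.02652265765296711 to target in tool xy mm [-0.06 -0.03] F [-0.43  0.98  2.29] Mz [0.27 0.05 0.03] open mm 13.455434558941185 ff 45.00070427544415 q7 0.10783760264478662
```

Going on well, bore about 8 mm over the spindle. Keep pushing.

Request:
play_rows(translation=[[0,0,0.0015],[0,0,0.0015],[0,0,0.001]], delta_rot=[[0,0,0],[0,0,0],[0,0,0]], grip=[-1,-1,-1])

```text
clock: 17.88
tool_pos: [0.4283, -0.1218, 0.1473]
eef_rot: [0.801, 0.599, -0.0, -0.0]
contact_force: [0.1, 2.4, -0.7]
opening: 0.155
finger_force: 45.0
```

```bash
python3 st.py 428.4 -121.9
```

```text
t 17.875 pos [ 428.32 -121.79  147.32] yaw 73.55496278847083 tilt 0.027405186999757705 to target in tool xy mm [-0.08  0.11] F [ 0.1   2.45 -0.75] Mz [ 0.36 -0.01  0.03] open mm 13.683247607531218 ff 44.999995194375515 q7 0.10837332043251492
```

Request:
play_rows(translation=[[0,0,0.001],[0,0,0.001],[0,0,0.0005]], delta_rot=[[0,0,0],[0,0,0],[0,0,0]], grip=[-1,-1,-1])

```text
clock: 18.25
tool_pos: [0.4283, -0.1218, 0.1457]
eef_rot: [0.801, 0.599, 0.0, -0.0]
contact_force: [-0.3, 2.5, 12.6]
opening: 0.155
finger_force: 45.0
```

```bash
python3 st.py 428.4 -121.9
```

```text
t 18.25 pos [ 428.27 -121.83  145.66] yaw 73.54444650080869 tilt 0.024343982054263174 to target in tool xy mm [-0.03  0.15] F [-0.28  2.51 12.63] Mz [0.56 0.21 0.05] open mm 13.599470223299607 ff 45.00329755246639 q7 0.10869905728568179
```

Request:
play_rows(translation=[[0,0,0.0008],[0,0,0.0005],[0,0,0]], delta_rot=[[0,0,0],[0,0,0],[0,0,0]], grip=[-1,-1,-1])

```text
clock: 18.62
tool_pos: [0.4282, -0.1219, 0.1456]
eef_rot: [0.801, 0.599, 0.001, 0.0]
contact_force: [-0.8, 3.7, 23.8]
opening: 0.153
finger_force: 45.0
```

```bash
python3 st.py 428.4 -121.9
```

```text
t 18.625 pos [ 428.24 -121.88  145.57] yaw 73.53099207158917 tilt 0.08779639305186844 to target in tool xy mm [0.02 0.16] F [-0.78  3.65 23.78] Mz [0.7  0.39 0.05] open mm 13.46561365653493 ff 45.00576473772526 q7 0.10885795212490243
```

Seated: 24 N with no further travel, base at the expected home height. Now pull up gradually.

Request:
play_rows(translation=[[0,0,-0.0015],[0,0,-0.0015],[0,0,0]], delta_rot=[[0,0,0],[0,0,0],[0,0,0]], grip=[-1,-1,-1])

```text
clock: 19.0
tool_pos: [0.4283, -0.1219, 0.1468]
eef_rot: [0.801, 0.599, 0.0, -0.0]
contact_force: [1.3, 2.8, 0.6]
opening: 0.153
finger_force: 45.0
```

```bash
python3 st.py 428.4 -121.9
```

```text
t 19.0 pos [ 428.35 -121.86  146.77] yaw 73.54445789854552 tilt 0.015616385667943425 to target in tool xy mm [-0.02  0.06] F [1.3  2.81 0.59] Mz [ 0.47 -0.08 -0.06] open mm 13.441148345032767 ff 45.00023368746042 q7 0.1085426498807753
```

Request:
play_rows(translation=[[0,0,-0.0008],[0,0,-0.0005],[0,0,0]], delta_rot=[[0,0,0],[0,0,0],[0,0,0]], grip=[-1,-1,-1])

```text
clock: 19.38
tool_pos: [0.4282, -0.1219, 0.1478]
eef_rot: [0.801, 0.599, -0.0, -0.0]
contact_force: [1.1, 3.3, -8.9]
opening: 0.153
finger_force: 45.0
```

```bash
python3 st.py 428.4 -121.9
```

```text
t 19.375 pos [ 428.24 -121.86  147.77] yaw 73.5473878870996 tilt 0.040914905664786685 to target in tool xy mm [0.   0.16] F [ 1.1   3.31 -8.91] Mz [ 0.57 -0.24  0.  ] open mm 13.439923295195891 ff 44.997692797333 q7 0.10844659274178993
```

Request:
play_rows(translation=[[0,0,-0.0005],[0,0,0],[0,0,0],[0,0,0]], delta_rot=[[0,0,0],[0,0,0],[0,0,0],[0,0,0]], grip=[-1,-1,-1,-1])

```text
clock: 19.88
tool_pos: [0.4282, -0.1218, 0.1484]
eef_rot: [0.801, 0.599, -0.0, -0.0]
contact_force: [2.3, 2.2, -18.8]
opening: 0.153
finger_force: 45.0
```

```bash
python3 st.py 428.4 -121.9
```

```text
t 19.875 pos [ 428.15 -121.81  148.37] yaw 73.54521771601755 tilt 0.04433428276184032 to target in tool xy mm [-0.01  0.26] F [  2.31   2.19 -18.76] Mz [ 0.57 -0.34 -0.01] open mm 13.48889620983097 ff 44.99510661698878 q7 0.1083452736135933
```

The barbs held about 19 N. I'll relax into the play and turn anticlockwise.

Request:
play_rows(translation=[[0,0,0.001],[0,0,0.001],[0,0,0],[0,0,0],[0,0,0],[0,0,0],[0,0,0],[0,0,0],[0,0,0],[0,0,0],[0,0,0],[0,0,0]], delta_rot=[[0,0,0],[0,0,0],[0,0,0],[0,0,-8],[0,0,-8],[0,0,-8],[0,0,-8],[0,0,-8],[0,0,-8],[0,0,-8],[0,0,-4],[0,0,0]], grip=[-1,-1,-1,-1,-1,-1,-1,-1,-1,-1,-1,-1])

```text
clock: 21.38
tool_pos: [0.4281, -0.1214, 0.1471]
eef_rot: [0.394, 0.919, 0.001, 0.0]
contact_force: [-0.5, 6.0, -0.2]
opening: 0.154
finger_force: 45.0
```

```bash
python3 st.py 428.4 -121.9
```

```text
t 21.375 pos [ 428.14 -121.37  147.14] yaw 133.5982473705823 tilt 0.06462869846731013 to target in tool xy mm [-0.56 -0.18] F [-0.53  6.03 -0.2 ] Mz [ 1.31  0.17 -0.06] open mm 13.590722135907999 ff 44.99969283118844 q7 0.6430706993915218
```

Request:
play_rows(translation=[[0,0,0],[0,0,0],[0,0,0],[0,0,0]], delta_rot=[[0,0,-6],[0,0,-6],[0,0,-4],[0,0,0]], grip=[-1,-1,-1,-1])

```text
clock: 21.88
tool_pos: [0.4281, -0.1215, 0.1471]
eef_rot: [0.262, 0.965, 0.0, 0.0]
contact_force: [-0.7, 5.3, -0.2]
opening: 0.156
finger_force: 45.0
```

```bash
python3 st.py 428.4 -121.9
```

```text
t 21.875 pos [ 428.08 -121.49  147.11] yaw 149.58538687862784 tilt 0.06365486097396708 to target in tool xy mm [-0.49 -0.19] F [-0.67  5.26 -0.24] Mz [ 1.25  0.14 -0.03] open mm 13.690866563132015 ff 44.99986100010574 q7 0.7874113444970483
```

Request:
play_rows(translation=[[0,0,0],[0,0,0],[0,0,0],[0,0,0]], delta_rot=[[0,0,-2],[0,0,-2],[0,0,-1],[0,0,0]], grip=[-1,-1,-1,-1])

```text
clock: 22.38
tool_pos: [0.4281, -0.1215, 0.1471]
eef_rot: [0.22, 0.975, 0.0, 0.0]
contact_force: [-0.5, 4.3, -0.7]
opening: 0.156
finger_force: 45.0
```

```bash
python3 st.py 428.4 -121.9
```

```text
t 22.375 pos [ 428.11 -121.53  147.11] yaw 154.55410408586414 tilt 0.06474814586968065 to target in tool xy mm [-0.42 -0.21] F [-0.53  4.27 -0.74] Mz [ 1.23  0.22 -0.02] open mm 13.711666025051931 ff 45.00004216097295 q7 0.8327096091803592
```

Request:
play_rows(translation=[[0,0,0],[0,0,0],[0,0,0],[0,0,0]], delta_rot=[[0,0,-2],[0,0,-2],[0,0,-2],[0,0,0]], grip=[-1,-1,-1,-1])

```text
clock: 22.88
tool_pos: [0.4281, -0.1216, 0.1471]
eef_rot: [0.169, 0.986, 0.0, 0.0]
contact_force: [-1.6, 4.9, -0.7]
opening: 0.155
finger_force: 45.0
```

```bash
python3 st.py 428.4 -121.9; python3 snap.py g2; python3 - <<'E'
from kfit import *
np.set_printoptions(precision=2,suppress=True)
im,c=load("g2");s=c["s"];M=R.from_quat(s["eef_rot"]).as_matrix()
p=proj(c,s["tool_pos"]+M@[.014,0,.0467]).astype(int)
w=40;g=im[p[1]-w:p[1]+w,p[0]-w:p[0]+w].max(2);q=(g>95).astype(np.uint8);k,l,st,cen=cv2.connectedComponentsWithStats(q)
for i in range(1,k):
    if st[i,4]>20:
        x,y,ww,hh,a=st[i];pts=[(cen[i][0],cen[i][1]),(x+ww/2,y-.5),(x+ww/2,y+hh-.5)]
        print(st[i],[((onz(c,p[0]-w+u,p[1]-w+v,s["tool_pos"][2]-.0467)-s["tool_pos"])@M)[:2]*1e3 for u,v in pts])
E
```

```text
t 22.875 pos [ 428.09 -121.57  147.09] yaw 160.54531614532803 tilt 0.0662755603043699 to target in tool xy mm [-0.4  -0.21] F [-1.56  4.94 -0.66] Mz [ 1.24  0.25 -0.09] open mm 13.621242671109094 ff 44.99996499158442 q7 0.8876611325619752
22.875 [ 0.42809025 -0.12156707  0.1470942 ] 0.8876611325619752
[ 0  0  9 11 52] [array([ 31.38, -15.98]), array([ 33.06, -15.12]), array([ 28.1 , -15.29])]
[70  0 10 16 73] [array([30.78, 15.09]), array([33.02, 14.51]), array([25.76, 14.75])]
[ 37  21   4  35 109] [array([15.36, -0.68]), array([23.46, -0.63]), array([ 6.55, -0.65])]
```

Request:
play_rows(translation=[[0,0,0],[0,0,0],[0,0,0]], delta_rot=[[0,0,-1.5],[0,0,-1.5],[0,0,0]], grip=[-1,-1,-1])

```text
clock: 23.3
tool_pos: [0.4281, -0.1215, 0.1471]
eef_rot: [0.143, 0.99, 0.0, 0.0]
contact_force: [-0.9, 4.9, 0.2]
opening: 0.153
finger_force: 45.0
```

```bash
python3 st.py 428.4 -121.9; python3 - <<'E'
from plant import r
s=r.get_state();print(s["joint_torque"])
E
```

```text
t 23.3 pos [ 428.09 -121.51  147.12] yaw 163.52076555630202 tilt 0.07306936805398706 to target in tool xy mm [-0.4  -0.28] F [-0.93  4.93  0.18] Mz [ 1.24  0.29 -0.23] open mm 13.503702974082362 ff 44.999965662136674 q7 0.9151216286231235
[  1.97857127 -44.61658001   2.29537658  -4.18819204   0.49866518
   0.39686356   0.1977295 ]
```

The low stop is felt: Mz rises to 0.23 N m at about 160°. Back off within the play, press home, and release.

Request:
play_rows(translation=[[0,0,0],[0,0,0],[0.0002,0.0003,0.001],[0,0,0.001],[0,0,0]], delta_rot=[[0,0,6],[0,0,6],[0,0,1],[0,0,0],[0,0,0]], grip=[-1,-1,-1,-1,-1])

```text
clock: 23.92
tool_pos: [0.4283, -0.1219, 0.1457]
eef_rot: [0.254, 0.967, -0.0, 0.001]
contact_force: [-1.5, 3.0, 12.2]
opening: 0.152
finger_force: 45.0
```

```bash
python3 st.py 428.4 -121.9
```

```text
t 23.925 pos [ 428.31 -121.89  145.68] yaw 150.60332728508237 tilt 0.08923061046805064 to target in tool xy mm [-0.08  0.04] F [-1.46  3.   12.21] Mz [ 0.81  0.39 -0.07] open mm 13.369497276052293 ff 45.00313265249133 q7 0.7950302466075646
```

Request:
play_rows(translation=[[0,0,-0.0009],[0,0,0],[0,0,0],[0,0,0],[0,0,0],[0,0,-0.02],[0,0,-0.04],[0,0,-0.04],[0,0,0],[0,0,0]], delta_rot=[[0,0,0],[0,0,0],[0,0,0],[0,0,0],[0,0,0],[0,0,0],[0,0,0],[0,0,0],[0,0,0],[0,0,0]], grip=[-1,0.2,0.2,0.2,0.2,0.5,0.5,0.5,0.5,0.5])

```text
clock: 25.18
tool_pos: [0.4279, -0.1218, 0.2452]
eef_rot: [0.254, 0.967, -0.0, -0.0]
contact_force: [-0.7, 0.1, 0.1]
opening: 0.749
finger_force: 0.0
```

```bash
python3 st.py 428.4 -121.9; python3 snap.py f1; python3 - <<'E'
from kfit import *
np.set_printoptions(precision=2,suppress=True)
im,c=load("f1");b=[.23e-3,0,0];c["eye"]=c["eye"]+R.from_quat(c["rotation"]).as_matrix()@b
p=proj(c,[.4284-.012,-.122+.007,.099]).astype(int);w=30
g=cv2.cvtColor(im,cv2.COLOR_BGR2GRAY)[p[1]-w:p[1]+w,p[0]-w:p[0]+w]
d=(g<85).astype(np.uint8);k,l,st,_=cv2.connectedComponentsWithStats(d);i=1+st[1:,4].argmax();m=(l==i).astype(np.uint8);f=m.copy();cv2.drawContours(f,cv2.findContours(m,0,1)[0],-1,1,-1)
q=((f>0)&(g>110)).astype(np.uint8);k,l,st,cen=cv2.connectedComponentsWithStats(q)
for i in range(1,k):
    if st[i,4]>15:
        ys,xs=np.nonzero(l==i);P=np.array([onz(c,p[0]-w+x,p[1]-w+y,.099)[:2] for x,y in zip(xs,ys)])*1e3
        u=np.linalg.svd(P-P.mean(0))[2][0];print(st[i],P.mean(0),"yaw",np.degrees(np.arctan2(u[1],u[0]))%180,"rel axis",P.mean(0)-[428.3,-121.9])
for o in r.look_for("wrist","knob"): print(o["confidence"],np.array(o["point"])*1e3)
E
```

```text
t 25.175 pos [ 427.9  -121.79  245.15] yaw 150.52023411110812 tilt 0.03654105811137188 to target in tool xy mm [-0.49  0.15] F [-0.71  0.08  0.12] Mz [-0.01 -0.02  0.02] open mm 65.91830865692297 ff 0.0 q7 0.8652067533418594
25.175 [ 0.4278966  -0.12179001  0.24515257] 0.8652067533418594
[29 18  4 22 56] [ 413.81 -114.05] yaw 151.21945763377923 rel axis [-14.49   7.85]
0.76 [ 425.1 -116.3   79.8]
```

```bash
python3 -c "
from plant import r
print(r.finish_job())"
```

```text
the job is handed in; nothing more can be done
None
```

I handed the job in at about 25 s. The knob pressed home, held a pull of about 19 N (aim was 12 N), went anticlockwise until I felt the low stop, and was left released; I got no verdict back. I felt the stop about 7° past where I expected it, so I backed the knob off 13°, which should leave the spindle within 0.2 rad of its low stop.

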